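# Beaker onto the drying peg under the stairs

## Robot

A 7-joint arm with a two-finger parallel gripper is mounted at the origin on the work surface. World frame = base frame: x ahead of the robot, y to its left, z up, the work surface at z = 0. Lengths are in m, angles in degrees, forces in N, time in s.
With the tool pointing down it reaches from about 0.4 to 0.875 m from the base axis. Payload 6.5 kg.
Tool frame: the origin (TCP) lies midway between the tips of the shut fingers; the grasp point (between the pads) lies 19 mm behind it (bot.grip_point_offset is the z of the grasp point in the tool frame, in m); z points along the fingers, y is the direction in which the jaws open and shut (so a half turn about z gives the same grasp; the last joint's range is limited). The gripper opens to 85 mm and grips with 20 to 120 N. Pads are 22 mm wide; open, the fingers measure 114 mm over their backs; the gripper's body (76 mm by 85 mm) begins 54 mm behind the grasp point. The pads swing forward as they close: fully open they stand 13 mm farther back than shut.
Start: joints at [-67.62, 30.733, -0.252, 88.115, 0.149, 61.152, -4.079], TCP at [0.287, 0.583, 0.204] pointing down, gripper open.
Joint ranges: [-154.64, 154.64], [-21.42, 123.67], [-72.66, 72.17], [13.99, 137.28], [-74.86, 254.86], [10.95, 109.41], [-158.01, 158.01]. Speed limits (degrees/s): [136.94, 136.94, 180, 180, 180, 180, 180].

## Interface

Orientations are given as [roll, pitch, yaw] about the fixed x, y, z axes, in that order (R = Rz(yaw) Ry(pitch) Rx(roll)).
In Python, from rig import bot, capture, get_calibration gives the robot as it stands. The module is installed in compiled form; this text tells all that it offers.
- The arm moves only by the tool apply_moves, never from a script. Its argument "increments" is a list of rows, each an object with "rotation": the turn, a rotation vector about the tool's x, y, z in rad, a list of three; "linear": the shift along the tool's x, y, z in mm, a list of three; "claw": the gripper's target within -1 to 1 (fully open at 1, half-way at 0, shut at -1). A call has 1 to 10 rows; each row is the pose to reach, as a shift and turn from the pose measured when the call began, along the tool's axes at that moment; what a row does not reach only later rows make up. A row lasts 1/8 s, in which the tool goes at most 62.5 mm and 10.7 degrees, less where a joint would pass 70% of its speed; a pose out of reach is approached as far as the arm can. A call with a gripper value outside its range is refused whole. The fingers move at their own pace and stop on an object; the grip force is fixed at half the most. Time passes only in rows, so rows that repeat a pose let the fingers close. It gives the time, the measured TCP pose, the force and the opening at its end, in the units of the state.
- bot.get_obs(): the state, without advancing time (a new reading comes with each control period).
- capture(name): name is "scene" or "top"; returns (picture, depth): 384x512x3 uint8, blue, green, red; 384x512 float32, m along the optical axis (not along the pixel's ray), 0 where there is no reading.
- get_calibration(name): a dict with "mtx" (3x3 intrinsics, pixels), "D" ([k1, k2, p1, p2, k3] as OpenCV has them; the pictures are not rectified), "world_to_cam" (4x4, takes a point from world to camera coordinates). Camera axes: x right, y up, looking along -z (the intrinsics and any distortion apply to the point x, -y, -z); pixel columns grow to the right and rows downward; lengths in m; the calibration is good to about 2 mm. A picture is of the moment at which its call begins. get_calibration takes no time and is no camera call.
- bot.hand_in(): hands the job in, once; it reports no verdict.
The state is a dict: "time_s": time; "joints": joint angles; "joint_velocities": joint speeds; "joint_efforts": joint torques, N m; "eef_pos": TCP position; "tool_rot": TCP orientation; "ft_force": force on the tool from outside, world axes, zero at the start; "moment": the same for the moment, N m; "opening": opening from 0.0 (shut) to 1.0 (fully open).
Only numpy, scipy, OpenCV 4.12 (cv2) and the standard library are available. Lean on these libraries where they do the work, as an engineer would, in place of code of your own. Each camera call takes 0.05 s, during which the arm holds its last target. There are 200 camera calls.

## Task

The long square beaker has been rinsed and lies on its side on the floorboards. Turn it upside down over the bare drying peg and lower it until its rim stands on the peg's wooden base before letting go, so that it stays there mouth down over the peg. Leave the short square tub and the cup that is already drying on the other peg where they are.

Things in the scene. Friction and masses are not known exactly. Their poses are not given: they have to be found in the camera images.
- beaker: White plastic square tube, 56 x 56 mm outside, 100 mm long, walls and bottom 3.5 mm (inside 49 x 49, 96.5 deep), about 60 to 130 g. Starts lying on a flat side, mouth towards the robot within 35 degrees. Origin: its middle, halfway along its axis (28 mm up at the start). x runs along it from open mouth (-50 mm) to closed bottom (+50 mm); y is across, z up at the start. Upside down, x points up.
- peg_stand: The bare drying peg: fixed pale wooden base 120 x 120 mm, 18 mm thick, with one bare upright wooden dowel in the middle, 16 mm in diameter, 65 mm tall above the base (tip 83 mm above the boards). Origin under the centre of the base on the boards, directly below the dowel; z is up.
- short_tub: A short square tub of the same white plastic, 56 x 56 mm and only 50 mm long, lying on its side 0.15 m or more to the left or right of the beaker. Origin at its middle, 28 mm above the boards; x runs from mouth to closed bottom. Bottle (0.21 m tall), brush, pot and caddy stand beyond x = 0.7 m, other things wider than 0.5 m to the sides.
- drying_cup: Round white plastic cup, 80 mm tall, 68 mm wide at the rim, 56 mm at its bottom, already upside down over the dowel of a second stand like the free one, 0.15 m or more to the left or right of the bare peg. Origin at the centre of its rim, on that stand's base, 18 mm above the boards; z is up.
Mind the look-alikes: they are no part of the job. What is shaped like the beaker but purple is not meant.

How it is judged (in metres and radians):
On the way:
1. the beaker, still held, is lowered mouth down over the bare peg until its rim is within 30 mm of the wooden base (z of beaker in the frame of peg_stand below 0.098 m and horizontal distance between beaker and peg_stand below 0.03 m and angle between beaker's own x axis and vertical below 0.4 rad and contact force between beaker and the fingers above 0.5 N), for 0.1 s.
At the end, for the whole second after the job is handed in: The beaker stands still, upside down (mouth down, upright within 10 degrees) over the bare peg, its axis within 25 mm of the dowel and its rim down on the wooden base (within 8 mm) (angle between beaker's own x axis and vertical below 0.17 rad and horizontal distance between beaker and peg_stand below 0.025 m and z of beaker in the frame of peg_stand below 0.076 m and linear speed of beaker below 0.02 m/s); the robot touches nothing.
It fails at once if the short square tub is moved by more than 30 mm (distance of short_tub from where it was at the start of the episode above 0.03 m).
It fails at once if the drying cup is moved by more than 30 mm (distance of drying_cup from where it was at the start of the episode above 0.03 m).
It also fails if it takes over 54 s, if anything falls off the work surface, if the arm or the gripper's body presses on something with over 40 N, if the wrist force passes 120 N, or if a joint passes its speed limit or range.

## Working session

There is one attempt and no reset: what is moved stays moved. The work goes in short steps, Python scripts to look and compute and a tool call to move; the robot and the scene stay as the last step left them, time stands still between calls to the robot, and variables do not carry over. Pictures are saved under pics/ and viewed, about 8 in all and at most 12, crops included, and the job is handed in when it is done.

Besides the shell and the picture viewer there is one more tool, called after "Request:" as name(argument=value, ...) on one line, values as JSON. apply_moves: Moves the arm, as the interface text tells. Its arguments: {"type":"object","properties":{"increments":{"type":"array"}},"required":["increments"]}

```bash
mkdir -p pics; cat > h.py <<'E'
import numpy as np, cv2
from rig import bot, capture, get_calibration
from scipy.spatial.transform import Rotation as R
def points(name, depth):
    c=get_calibration(name); K=np.array(c["mtx"]);D=np.array(c["D"]);W=np.linalg.inv(np.array(c["world_to_cam"]))
    h,w=depth.shape; u,v=np.meshgrid(np.arange(w),np.arange(h))
    p=cv2.undistortPoints(np.stack([u,v],-1).reshape(-1,1,2).astype(float),K,D).reshape(h,w,2)
    P=np.stack([p[...,0]*depth,-p[...,1]*depth,-depth],-1)
    X=P@W[:3,:3].T+W[:3,3]; X[depth==0]=np.nan
    return X
E
python3 - <<'E'
from h import *
print(bot.get_obs(), bot.grip_point_offset)
for n in("scene","top"):
    im,d=capture(n); cv2.imwrite(f"pics/{n}0.png",im); np.save(f"{n}0.npy",d); c=get_calibration(n); print(n,np.linalg.inv(np.array(c["world_to_cam"])).round(3).tolist(), c["D"])
E
```

```text
{'time_s': 0.0, 'joints': array([-67.62107425,  30.77761266,  -0.25359482,  88.17047786,
         0.14890742,  61.14950277,  -4.07900857]), 'joint_velocities': array([ 0.02263127, -0.01016765,  0.03310465,  0.0402285 ,  0.07820795,
        0.01375066,  0.03294219]), 'joint_efforts': array([-4.70572159e-04, -5.83399737e+01,  1.04825221e+00, -2.59119344e+01,
        1.22749593e-02,  9.48682486e-03, -3.67131247e-05]), 'eef_pos': array([0.28642595, 0.58275131, 0.20281342]), 'tool_rot': array([-1.79903019e+02,  7.45441911e-03,  1.53832024e+02]), 'ft_force': array([ 0.38567094, -0.04672036,  0.52186135]), 'moment': array([-0.04453369,  0.01760986,  0.01960714]), 'opening': 0.9967767951296349} -0.0187
scene [[0.663, -0.486, 0.569, 1.037], [0.748, 0.407, -0.524, -0.531], [0.023, 0.773, 0.634, 0.706], [0.0, 0.0, 0.0, 1.0]] [-0.184597  0.        0.        0.        0.      ]
top [[0.017, 0.995, -0.101, 0.356], [-1.0, 0.018, 0.005, 0.016], [0.006, 0.101, 0.995, 1.001], [0.0, 0.0, 0.0, 1.0]] [-0.12570501  0.          0.          0.          0.        ]
```

View pics/scene0.png

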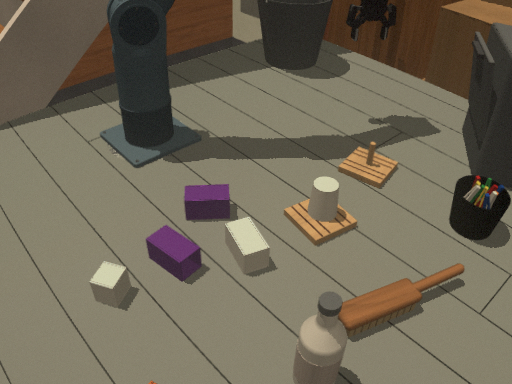

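View pics/top0.png

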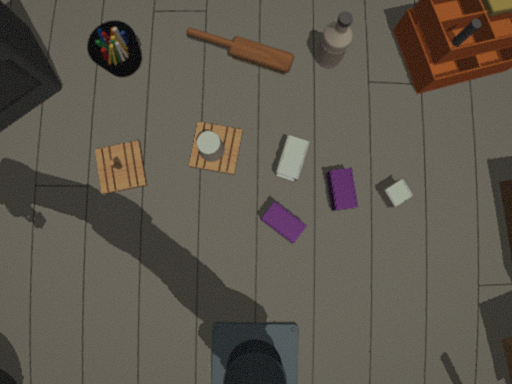

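Top view: candidates are the white long box (292,158), which fits the beaker; the white short tub (399,193); and purple look-alikes at (343,189) and (284,222). The bare peg is at (120,166) and the cup's stand at (215,147). Next I measure these and check the choice in a crop.

```bash
python3 - <<'E'
from h import *
im=cv2.imread("pics/top0.png"); d=np.load("top0.npy"); X=points("top",d)
s=cv2.imread("pics/scene0.png"); ds=np.load("scene0.npy"); S=points("scene",ds)
def rect(m,P,n,lo,hi):
    q=P[m&(P[...,2]>lo)&(P[...,2]<hi)]; r=cv2.minAreaRect((q[:,:2]*1000).astype(np.float32)); print(n,len(q),r,"zmed",np.nanmedian(q[:,2]).round(4),"box",cv2.boxPoints(r).round(0).tolist())
def win(P,x0,x1,y0,y1): return (P[...,0]>x0)&(P[...,0]<x1)&(P[...,1]>y0)&(P[...,1]<y1)
for n,u,v in(("beaker",292,158),("tub",399,193),("purA",343,189),("purB",284,222),("peg",117,162),("pegbase",120,180),("cup",208,143)): print(n,X[v,u].round(3))
b=X[158,292]; m=win(X,b[0]-.09,b[0]+.09,b[1]-.08,b[1]+.08)
rect(m,X,"beaker top",.045,.07)
b2=S[235,245]; print(b2)
g=win(S,b[0]-.08,b[0]+.08,b[1]-.08,b[1]+.06); rect(g&(s.min(-1)>90),S,"beaker scene",.045,.07)
p=X[180,120]
for P,n in((X,"top"),(S,"scene")):
    w=win(P,p[0]-.11,p[0]+.14,p[1]-.11,p[1]+.11)
    rect(w,P,"base "+n,.011,.024)
    rect(w,P,"dowel "+n,.04,.1); q=P[w&(P[...,2]>.04)&(P[...,2]<.1)]; print(q.mean(0),q[:,2].max())
a=cv2.resize(im[120:205,240:330],None,fx=4.4,fy=4.4,interpolation=2); c=cv2.resize(s[200:285,205:295],None,fx=4.4,fy=4.4,interpolation=2)
cv2.imwrite("pics/crop1.png",np.hstack([a,c])[:600,:800])
E
```

```text
beaker [ 0.525 -0.085  0.057]
tub [ 0.442 -0.356  0.056]
purA [ 0.45  -0.213  0.055]
purB [ 0.366 -0.067  0.056]
peg [0.508 0.353 0.053]
pegbase [0.467 0.354 0.018]
cup [0.55  0.119 0.097]
beaker top 903 ((528.7511596679688, -87.83433532714844), (56.334957122802734, 100.91036987304688), 72.99798583984375) zmed 0.0565 box [[472.0, -100.0], [569.0, -130.0], [585.0, -76.0], [489.0, -46.0]]
[ 0.5249666  -0.08855855  0.05468579]
beaker scene 1010 ((526.909912109375, -87.88963317871094), (57.42912292480469, 102.92726135253906), 73.34703826904297) zmed 0.0563 box [[469.0, -101.0], [568.0, -130.0], [584.0, -75.0], [486.0, -46.0]]
base top 1972 ((501.8648376464844, 358.2861633300781), (120.45402526855469, 122.20454406738281), 12.329597473144531) zmed 0.0183 box [[430.0, 405.0], [456.0, 286.0], [574.0, 311.0], [548.0, 431.0]]
dowel top 70 ((502.9593200683594, 358.08465576171875), (15.473647117614746, 14.479667663574219), 57.92100143432617) zmed 0.0771 box [[493.0, 355.0], [505.0, 348.0], [513.0, 361.0], [501.0, 368.0]]
[0.50165554 0.35537239 0.0712774 ] 0.08602725529930455
base scene 1186 ((500.63079833984375, 356.6860046386719), (122.70726013183594, 125.23483276367188), 11.474727630615234) zmed 0.0192 box [[428.0, 406.0], [453.0, 283.0], [573.0, 308.0], [548.0, 430.0]]
dowel scene 93 ((503.31109619140625, 356.6750793457031), (16.21947479248047, 16.331138610839844), 66.14801025390625) zmed 0.0631 box [[493.0, 353.0], [507.0, 346.0], [514.0, 361.0], [499.0, 367.0]]
[0.50408135 0.35408571 0.06375725] 0.08554337112259813
```

View pics/crop1.png

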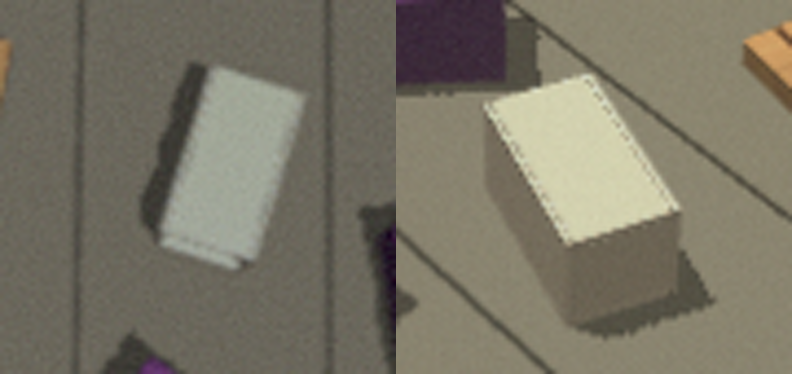

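The crop shows a plain white tube with its closed end away from the robot. Top face is 56 x 101 mm at z = 0.057, centre (0.528, -0.088), axis azimuth -17°. That is the beaker. The peg is at (0.503, 0.357).

Plan: grasp with the tool tilted 45° towards the mouth, then pitch 90° so the tool ends 45° forward and down. I'll test that final orientation above the peg first, with an empty hand.

```bash
cat >> h.py <<'E'
def frame(yaw,tilt):  # tool down with x at azimuth yaw, then turned about tool y by tilt
    return R.from_euler('xyz',[180,0,yaw],degrees=True)*R.from_euler('y',tilt,degrees=True)
def go(gp,Rt,off=0.019):
    """increment bringing the grasp point to gp (m) with orientation Rt"""
    o=bot.get_obs(); R0=R.from_euler('xyz',o['tool_rot'],degrees=True)
    tcp=np.array(gp)+off*Rt.as_matrix()[:,2]
    rv=(R0.inv()*Rt).as_rotvec(); l=R0.inv().apply(tcp-o['eef_pos'])*1000
    print("t",round(o['time_s'],2),"joints",o['joints'].round(1),"open",round(o['opening'],3),"F",o['ft_force'].round(1),"\ntcp",o['eef_pos'].round(4),"rpy",o['tool_rot'].round(1),"gp",(o['eef_pos']-off*R0.as_matrix()[:,2]).round(4))
    print("rotation",rv.round(3).tolist(),"linear",l.round(1).tolist(),"deg",np.degrees(np.linalg.norm(rv)).round(1),"mm",np.linalg.norm(l).round(1))
E
python3 -c "
from h import *
go([.503,.357,.22],frame(163,-45))"
```

```text
t 0.1 joints [-67.6  30.8  -0.3  88.2   0.1  61.2  -4.1] open 1.002 F [-0.6 -0.  -0.6] 
tcp [0.2864 0.5828 0.2029] rpy [-179.9    0.   153.8] gp [0.2865 0.5828 0.2219]
rotation [-0.064, -0.784, -0.151] linear [-307.2, -105.0, -3.5] deg 45.9 mm 324.7
```

Request:
apply_moves(increments=[{"rotation":[0,0,-0.15],"linear":[-60,-20,-30],"claw":1},{"rotation":[-0.03,-0.2,-0.15],"linear":[-120,-40,-30],"claw":1},{"rotation":[-0.045,-0.4,-0.15],"linear":[-180,-60,-20],"claw":1},{"rotation":[-0.055,-0.55,-0.15],"linear":[-240,-80,-10],"claw":1},{"rotation":[-0.064,-0.7,-0.15],"linear":[-290,-100,-3.5],"claw":1},{"rotation":[-0.064,-0.784,-0.151],"linear":[-307,-105,-3.5],"claw":1},{"rotation":[-0.064,-0.784,-0.151],"linear":[-307,-105,-3.5],"claw":1},{"rotation":[-0.064,-0.784,-0.151],"linear":[-307,-105,-3.5],"claw":1}])

```text
time_s: 1.1
eef_pos: [0.5154, 0.3546, 0.2069]
tool_rot: [179.9, 44.9, 163.0]
ft_force: [0.5, 0.8, 0.3]
opening: 0.998
```

```bash
python3 -c "
from h import *
go([.503,.357,.11],frame(163,-45))"
```

```text
t 1.1 joints [-79.6  26.6  21.1 115.3  54.8  43.9 -30.7] open 0.998 F [0.5 0.8 0.3] 
tcp [0.5154 0.3546 0.2069] rpy [179.9  44.9 163. ] gp [0.5026 0.3585 0.2203]
rotation [0.001, -0.001, -0.0] linear [77.3, -1.5, 78.7] deg 0.1 mm 110.3
```

Request:
apply_moves(increments=[{"rotation":[0,0,0],"linear":[38,0,38],"claw":1},{"rotation":[0,0,0],"linear":[74,-1.5,75],"claw":1},{"rotation":[0,0,0],"linear":[74,-1.5,75],"claw":1},{"rotation":[0,0,0],"linear":[74,-1.5,75],"claw":1}])

```text
time_s: 1.6
eef_pos: [0.5166, 0.3542, 0.1036]
tool_rot: [179.7, 45.0, 162.8]
ft_force: [0.6, -0.3, 0.1]
opening: 1.002
```

```bash
python3 -c "
from h import *
go([.503,.357,.28],frame(163,-45))
u=np.array([np.cos(np.radians(-17)),np.sin(np.radians(-17)),0])
print(np.array([.528,-.088,.03])+.02*u)"
```

```text
t 1.6 joints [-80.8  38.6  23.1 117.3  62.4  34.3 -45.7] open 1.002 F [ 0.6 -0.3  0.1] 
tcp [0.5166 0.3542 0.1036] rpy [179.7  45.  162.8] gp [0.5037 0.3581 0.1171]
rotation [0.003, -0.001, -0.002] linear [-114.9, -0.7, -115.5] deg 0.2 mm 162.9
[ 0.5471261  -0.09384743  0.03      ]
```

Request:
apply_moves(increments=[{"rotation":[0,0,0],"linear":[-40,0,-40],"claw":1},{"rotation":[0,0,0],"linear":[-80,0,-80],"claw":1},{"rotation":[0,0,0],"linear":[-115,0,-115],"claw":1},{"rotation":[0,0.18,0],"linear":[-120,0,-120],"claw":1},{"rotation":[0,0.36,0],"linear":[-120,0,-120],"claw":1},{"rotation":[0,0.54,0],"linear":[-120,0,-120],"claw":1},{"rotation":[0,0.72,0],"linear":[-120,0,-120],"claw":1},{"rotation":[0,0.785,0],"linear":[-120,0,-120],"claw":1}])

```text
time_s: 2.6
eef_pos: [0.5199, 0.3519, 0.2787]
tool_rot: [179.4, -0.0, 162.8]
ft_force: [0.6, 0.0, -0.7]
opening: 1.0
```

```bash
python3 -c "
from h import *
go([.547,-.094,.20],frame(163,45))"
```

```text
t 2.6 joints [-44.9  24.5   9.6  87.8  -4.7  67.5  38.5] open 1.0 F [ 0.6  0.  -0.7] 
tcp [0.5199 0.3519 0.2787] rpy [179.4  -0.  162.8] gp [0.5199 0.3517 0.2977]
rotation [0.012, 0.785, 0.001] linear [-144.2, -419.1, 87.4] deg 45.0 mm 451.7
```

Request:
apply_moves(increments=[{"rotation":[0,0,0],"linear":[-20,-58,0],"claw":1},{"rotation":[0,0,0],"linear":[-40,-116,0],"claw":1},{"rotation":[0,0,0],"linear":[-60,-174,0],"claw":1},{"rotation":[0,0.15,0],"linear":[-80,-232,0],"claw":1},{"rotation":[0,0.3,0],"linear":[-100,-290,10],"claw":1},{"rotation":[0,0.45,0],"linear":[-120,-345,30],"claw":1},{"rotation":[0.01,0.6,0],"linear":[-135,-395,60],"claw":1},{"rotation":[0.012,0.75,0],"linear":[-144,-419,87],"claw":1},{"rotation":[0.012,0.785,0],"linear":[-144,-419,87],"claw":1},{"rotation":[0.012,0.785,0],"linear":[-144,-419,87],"claw":1}])

```text
time_s: 3.85
eef_pos: [0.5349, -0.0904, 0.1884]
tool_rot: [179.7, -44.8, 163.3]
ft_force: [0.2, -0.1, 0.8]
opening: 1.004
```

```bash
python3 - <<'E'
from h import *
go([.547,-.094,.035],frame(163,45))
im,d=capture("top"); s,ds=capture("scene")
cv2.imwrite("pics/pre.png",np.hstack([cv2.resize(im[60:260,180:380],None,fx=2,fy=2),cv2.resize(s[100:300,130:330],None,fx=2,fy=2)]))
E
```

```text
t 3.85 joints [  0.5  53.6  16.4  65.9 -14.7 107.3  90.5] open 1.004 F [ 0.2 -0.1  0.8] 
tcp [ 0.5349 -0.0904  0.1884] rpy [179.7 -44.8 163.3] gp [ 0.5478 -0.0944  0.2019]
rotation [0.002, 0.003, 0.003] linear [-117.0, -0.5, 118.9] deg 0.3 mm 166.8
```

View pics/pre.png

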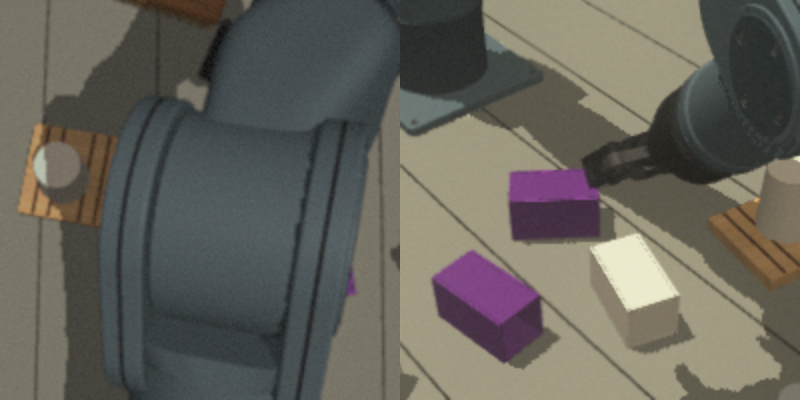

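The beaker is clear of the fingers and untouched. With a 45° tilt, though, the bulky wrist would come down near the bottle and cup. I'll measure the bottle and where the wrist would be.

```bash
python3 - <<'E'
from h import *
X=points("top",np.load("top0.npy"));S=points("scene",np.load("scene0.npy"))
P=np.vstack([X.reshape(-1,3),S.reshape(-1,3)])
m=(P[:,0]>.62)&(P[:,0]<.9)&(P[:,1]>-.32)&(P[:,1]<.0)&(P[:,2]>.03)&(P[:,2]<.25); q=P[m]; print("bottle",np.percentile(q,[1,50,99],axis=0).round(3))
m=(P[:,0]>.62)&(P[:,0]<.9)&(P[:,1]>0)&(P[:,1]<.32)&(P[:,2]>.02)&(P[:,2]<.25); q=P[m]; print("brush",np.percentile(q,[1,50,99],axis=0).round(3))
# arm points now, relative to grasp point in the tool frame
o=bot.get_obs(); R0=R.from_euler('xyz',o['tool_rot'],degrees=True)
im,d=capture("top"); s,ds=capture("scene")
A=np.vstack([points("top",d).reshape(-1,3),points("scene",ds).reshape(-1,3)])
A=A[(A[:,2]>.14)&(A[:,0]>.3)&(A[:,0]<1)&(abs(A[:,1])<.3)]
L=R0.inv().apply(A-o['eef_pos'])
for a in np.arange(-.45,0.01,.05):
    k=L[(L[:,2]>a)&(L[:,2]<a+.05)]
    if len(k)>5: print(round(a,2),len(k),np.percentile(k,[1,99],axis=0)[:,:2].round(3).tolist())
go([.547,-.094,.20],frame(163,25))
E
```

```text
bottle [[ 0.768 -0.225  0.033]
 [ 0.814 -0.19   0.105]
 [ 0.854 -0.003  0.212]]
brush [[0.776 0.002 0.025]
 [0.826 0.086 0.046]
 [0.871 0.32  0.101]]
-0.45 3559 [[-0.026, -0.044], [0.032, 0.042]]
-0.4 10244 [[-0.044, -0.047], [0.158, 0.04]]
-0.35 8092 [[-0.024, -0.047], [0.362, 0.043]]
-0.3 13364 [[-0.027, -0.038], [0.477, 0.082]]
-0.25 7582 [[-0.236, -0.039], [0.482, 0.079]]
-0.2 6251 [[-0.264, -0.039], [0.484, 0.066]]
-0.15 1758 [[-0.016, -0.073], [0.485, 0.07]]
-0.1 118 [[-0.013, -0.075], [0.015, 0.073]]
t 4.05 joints [  0.4  53.4  16.4  66.  -14.6 107.2  90.5] open 1.001 F [ 1.  -0.3  0.7] 
tcp [ 0.535  -0.0894  0.1898] rpy [179.8 -44.7 163.3] gp [ 0.5478 -0.0933  0.2033]
rotation [0.001, -0.344, 0.004] linear [-8.3, -0.9, 1.7] deg 19.7 mm 8.5
```

Request:
apply_moves(increments=[{"rotation":[0,-0.17,0],"linear":[-4,-1,1],"claw":1},{"rotation":[0,-0.344,0],"linear":[-8,-1,2],"claw":1},{"rotation":[0,-0.344,0],"linear":[-8,-1,2],"claw":1},{"rotation":[0,-0.344,0],"linear":[-8,-1,2],"claw":1}])

```text
time_s: 4.55
eef_pos: [0.5395, -0.091, 0.1843]
tool_rot: [179.8, -24.9, 163.3]
ft_force: [0.6, -0.2, -0.1]
opening: 0.999
```

```bash
python3 -c "
from h import *
go([.547,-.094,.033],frame(163,25))"
```

```text
t 4.55 joints [ -3.6  39.6  17.7  83.1 -13.2  84.2  90.3] open 0.999 F [ 0.6 -0.2 -0.1] 
tcp [ 0.5395 -0.091   0.1843] rpy [179.8 -24.9 163.3] gp [ 0.5471 -0.0934  0.2015]
rotation [0.002, 0.002, 0.005] linear [-71.0, -1.3, 152.8] deg 0.3 mm 168.5
```

Request:
apply_moves(increments=[{"rotation":[0,0,0],"linear":[-18,0,40],"claw":1},{"rotation":[0,0,0],"linear":[-36,-1,78],"claw":1},{"rotation":[0,0,0.005],"linear":[-54,-1,116],"claw":1},{"rotation":[0,0,0.005],"linear":[-65,-1,140],"claw":1},{"rotation":[0,0,0.005],"linear":[-71,-1,153],"claw":1},{"rotation":[0,0,0.005],"linear":[-71,-1,153],"claw":1},{"rotation":[0,0,0.005],"linear":[-71,-1,153],"claw":1}])

```text
time_s: 5.42
eef_pos: [0.5404, -0.0916, 0.0165]
tool_rot: [179.9, -24.8, 163.0]
ft_force: [-0.3, 0.0, 0.1]
opening: 1.002
```

Request:
apply_moves(increments=[{"rotation":[0,0,0],"linear":[0,0,0],"claw":-1},{"rotation":[0,0,0],"linear":[0,0,0],"claw":-1},{"rotation":[0,0,0],"linear":[0,0,0],"claw":-1},{"rotation":[0,0,0],"linear":[0,0,0],"claw":-1},{"rotation":[0,0,0],"linear":[0,0,0],"claw":-1},{"rotation":[0,0,0],"linear":[0,0,0],"claw":-1},{"rotation":[0,0,0],"linear":[0,0,0],"claw":-1},{"rotation":[0,0,0],"linear":[0,0,0],"claw":-1}])

```text
time_s: 6.42
eef_pos: [0.5416, -0.0918, 0.0178]
tool_rot: [179.8, -24.7, 163.0]
ft_force: [1.9, 0.4, 5.9]
opening: 0.635
```

```bash
python3 -c "
from h import *
go([.547,-.094,.26],frame(163,25))"
```

```text
t 6.42 joints [ -2.1  51.6  15.4  86.3 -16.   69.1  92.4] open 0.635 F [1.9 0.4 5.9] 
tcp [ 0.5416 -0.0918  0.0178] rpy [179.8 -24.7 163. ] gp [ 0.5492 -0.0942  0.0351]
rotation [0.003, 0.006, 0.0] linear [96.0, 0.0, -203.5] deg 0.4 mm 225.0
```

Opening 0.635 is about 54–56 mm, so the beaker is gripped. Lifting.

Request:
apply_moves(increments=[{"rotation":[0,0,0],"linear":[8,0,-18],"claw":-1},{"rotation":[0,0,0],"linear":[20,0,-44],"claw":-1},{"rotation":[0,0,0],"linear":[36,0,-78],"claw":-1},{"rotation":[0,0,0],"linear":[54,0,-114],"claw":-1},{"rotation":[0,0,0],"linear":[72,0,-152],"claw":-1},{"rotation":[0,0,0],"linear":[88,0,-186],"claw":-1},{"rotation":[0,0,0],"linear":[96,0,-203],"claw":-1},{"rotation":[0,0,0],"linear":[96,0,-203],"claw":-1}])

```text
time_s: 7.42
eef_pos: [0.5396, -0.0919, 0.2434]
tool_rot: [179.8, -24.5, 163.0]
ft_force: [-0.1, -0.4, -2.0]
opening: 0.636
```

```bash
python3 -c "
from h import *
go([.503,.357,.26],frame(163,25))
im,d=capture('scene');cv2.imwrite('pics/lift.png',im)"
```

```text
t 7.42 joints [ -4.   36.1  18.6  80.5 -12.4  89.9  89.3] open 0.636 F [-0.1 -0.4 -2. ] 
tcp [ 0.5396 -0.0919  0.2434] rpy [179.8 -24.5 163. ] gp [ 0.5471 -0.0942  0.2606]
rotation [0.003, 0.008, 0.0] linear [158.2, 418.4, 74.2] deg 0.5 mm 453.4
```

View pics/lift.png

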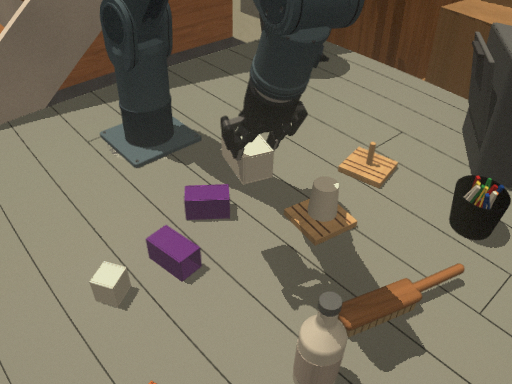

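The beaker is held level at about (250,160), and the tub (110,285) and cup (324,195) are untouched. Now I carry it across.

Request:
apply_moves(increments=[{"rotation":[0,0,0],"linear":[8,22,4],"claw":-1},{"rotation":[0,0,0],"linear":[24,65,11],"claw":-1},{"rotation":[0,0,0],"linear":[42,112,20],"claw":-1},{"rotation":[0,0,0],"linear":[61,162,29],"claw":-1},{"rotation":[0,0,0],"linear":[80,212,37],"claw":-1},{"rotation":[0,0,0],"linear":[99,262,46],"claw":-1},{"rotation":[0,0,0],"linear":[118,312,55],"claw":-1},{"rotation":[0,0,0],"linear":[137,362,64],"claw":-1},{"rotation":[0,0,0],"linear":[152,402,71],"claw":-1},{"rotation":[0,0,0],"linear":[158,418,74],"claw":-1}])

```text
time_s: 8.72
eef_pos: [0.4912, 0.3635, 0.2403]
tool_rot: [179.9, -24.9, 163.3]
ft_force: [-0.5, -0.0, -1.1]
opening: 0.635
```

```bash
python3 -c "
from h import *
go([.503,.357,.26],frame(163,-65))"
```

```text
t 8.72 joints [-36.   37.2   9.5  77.4 -23.   84.9  51.8] open 0.635 F [-0.5 -0.  -1.1] 
tcp [0.4912 0.3635 0.2403] rpy [179.9 -24.9 163.3] gp [0.4989 0.3611 0.2575]
rotation [0.004, -1.569, 0.004] linear [-22.6, -2.9, -23.4] deg 89.9 mm 32.7
```

Request:
apply_moves(increments=[{"rotation":[0,-0.1,0],"linear":[-2,0,0],"claw":-1},{"rotation":[0,-0.26,0],"linear":[-5,0,-1],"claw":-1},{"rotation":[0,-0.42,0],"linear":[-9,0,-3],"claw":-1},{"rotation":[0,-0.58,0],"linear":[-12,-1,-5],"claw":-1},{"rotation":[0,-0.74,0],"linear":[-15,-1,-8],"claw":-1},{"rotation":[0,-0.9,0],"linear":[-18,-2,-11],"claw":-1},{"rotation":[0,-1.06,0],"linear":[-20,-2,-14],"claw":-1},{"rotation":[0,-1.22,0],"linear":[-21,-3,-17],"claw":-1},{"rotation":[0,-1.38,0],"linear":[-22,-3,-20],"claw":-1},{"rotation":[0.004,-1.51,0.004],"linear":[-23,-3,-22],"claw":-1}])

```text
time_s: 9.98
eef_pos: [0.5178, 0.3522, 0.2499]
tool_rot: [-179.9, 61.8, 163.2]
ft_force: [-0.1, 0.5, -1.9]
opening: 0.634
```

```bash
python3 -c "
from h import *
go([.503,.357,.23],frame(163,-65))"
```

```text
t 9.97 joints [-102.7   35.9   42.9  119.3   61.8   44.   -44.7] open 0.634 F [-0.1  0.5 -1.9] 
tcp [0.5178 0.3522 0.2499] rpy [-179.9   61.8  163.2] gp [0.5018 0.3571 0.2589]
rotation [0.002, -0.056, 0.001] linear [23.8, 0.3, 14.7] deg 3.2 mm 28.0
```

Request:
apply_moves(increments=[{"rotation":[0,-0.056,0],"linear":[24,0,15],"claw":-1},{"rotation":[0,-0.056,0],"linear":[24,0,15],"claw":-1},{"rotation":[0,-0.056,0],"linear":[24,0,15],"claw":-1},{"rotation":[0,-0.056,0],"linear":[24,0,15],"claw":-1}])

```text
time_s: 10.48
eef_pos: [0.5205, 0.3513, 0.2233]
tool_rot: [179.6, 64.9, 162.6]
ft_force: [1.0, 0.2, -0.7]
opening: 0.638
```

```bash
python3 - <<'E'
from h import *
go([.503,.357,.23],frame(163,-65))
ims=[]
for n in("top","scene"):
    im,d=capture(n); P=points(n,d)
    hsv=cv2.cvtColor(im,cv2.COLOR_BGR2HSV)
    m=(abs(P[...,0]-.503)<.08)&(abs(P[...,1]-.357)<.08)&(P[...,2]>.13)&(P[...,2]<.30)&(im.min(-1)>75)
    q=P[m]; print(n,len(q),np.percentile(q,[2,50,98],axis=0).round(3).tolist())
    t=q[q[:,2]>np.percentile(q[:,2],98)-.008]
    print(" top face",len(t),cv2.minAreaRect((t[:,:2]*1000).astype(np.float32)),t[:,2].mean())
    A=np.c_[t[:,:2],np.ones(len(t))]; print(" slope",np.linalg.lstsq(A,t[:,2],rcond=None)[0][:2].round(3))
    mm=cv2.resize(im,None,fx=1,fy=1).copy()
    y,x=(90,50) if n=="top" else (60,300)
    ims.append(cv2.resize(im[y:y+160,x:x+160],(400,400)))
cv2.imwrite("pics/over.png",np.hstack(ims))
E
```

```text
t 10.47 joints [-103.3   42.1   43.1  120.1   64.6   42.3  -52.4] open 0.638 F [ 1.   0.2 -0.7] 
tcp [0.5205 0.3513 0.2233] rpy [179.6  64.9 162.6] gp [0.504  0.3563 0.2314]
rotation [0.001, -0.002, -0.003] linear [1.7, 0.4, -0.5] deg 0.2 mm 1.8
top 857 [[0.469, 0.323, 0.248], [0.507, 0.351, 0.258], [0.54, 0.393, 0.261]]
 top face 807 ((479.48211669921875, 364.6195068359375), (69.85218048095703, 124.6431884765625), 74.92900085449219) 0.25826397570068815
 slope [-0.013  0.016]
scene 1429 [[0.475, 0.319, 0.162], [0.527, 0.334, 0.222], [0.544, 0.378, 0.26]]
 top face 346 ((486.33795166015625, 363.89556884765625), (73.61528015136719, 112.28636932373047), 76.71346282958984) 0.257808274271167
 slope [-0.016  0.031]
```

View pics/over.png

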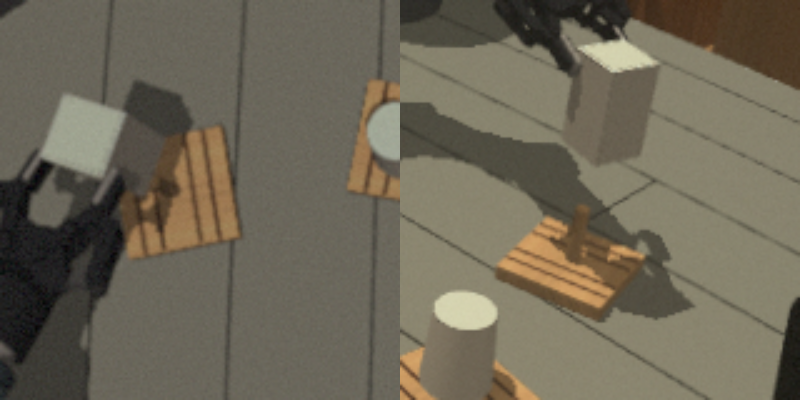

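The beaker hangs upside down, upright within about 2°. Its top-face centre is (0.505, 0.358) against the peg at (0.503, 0.357), with the rim at about 0.158. Lowering.

Request:
apply_moves(increments=[{"rotation":[0,0,0],"linear":[14,0,6.5],"claw":-1},{"rotation":[0,0,0],"linear":[31,0,14.5],"claw":-1},{"rotation":[0,0,0],"linear":[49,0,23],"claw":-1},{"rotation":[0,0,0],"linear":[67,0,31],"claw":-1},{"rotation":[0,0,0],"linear":[84,0,39],"claw":-1},{"rotation":[0,0,0],"linear":[98,0,46],"claw":-1},{"rotation":[0,0,0],"linear":[108,0,50],"claw":-1},{"rotation":[0,0,0],"linear":[108,0,50],"claw":-1},{"rotation":[0,0,0],"linear":[108,0,50],"claw":-1}])

```text
time_s: 11.7
eef_pos: [0.52, 0.352, 0.1044]
tool_rot: [179.5, 64.9, 162.6]
ft_force: [0.2, 0.2, -1.3]
opening: 0.638
```

```bash
python3 - <<'E'
from h import *
go([.503,.357,.09],frame(163,-65))
for n in("top","scene"):
    im,d=capture(n); P=points(n,d)
    m=(abs(P[...,0]-.503)<.06)&(abs(P[...,1]-.357)<.06)&(P[...,2]>.12)&(P[...,2]<.16)&(im.min(-1)>75)
    q=P[m]; print(n,len(q),np.percentile(q,[2,50,98],axis=0).round(3).tolist())
E
```

```text
t 11.7 joints [-101.4   57.9   39.6  118.8   67.4   35.1  -67.7] open 0.638 F [ 0.2  0.2 -1.3] 
tcp [0.52   0.352  0.1044] rpy [179.5  64.9 162.6] gp [0.5036 0.357  0.1125]
rotation [0.002, -0.001, -0.003] linear [20.6, -0.3, 9.0] deg 0.2 mm 22.5
top 631 [[0.469, 0.324, 0.132], [0.508, 0.353, 0.139], [0.54, 0.394, 0.143]]
scene 532 [[0.458, 0.319, 0.121], [0.514, 0.344, 0.139], [0.542, 0.398, 0.144]]
```

Request:
apply_moves(increments=[{"rotation":[0,0,0],"linear":[8,0,3.5],"claw":-1},{"rotation":[0,0,0],"linear":[15,0,7],"claw":-1},{"rotation":[0,0,0],"linear":[17,0,8],"claw":-1},{"rotation":[0,0,0],"linear":[17,0,8],"claw":-1},{"rotation":[0,0,0],"linear":[17,0,8],"claw":-1}])

```text
time_s: 12.42
eef_pos: [0.5202, 0.3521, 0.0859]
tool_rot: [179.5, 64.9, 162.6]
ft_force: [-0.0, -0.2, -0.5]
opening: 0.636
```

Request:
apply_moves(increments=[{"rotation":[0,0,0],"linear":[2,0,1],"claw":-1},{"rotation":[0,0,0],"linear":[2,0,1],"claw":-1},{"rotation":[0,0,0],"linear":[2,0,1],"claw":-1}])

```text
time_s: 12.8
eef_pos: [0.5203, 0.3522, 0.0838]
tool_rot: [179.5, 64.9, 162.5]
ft_force: [-0.9, -0.7, -1.1]
opening: 0.637
```

Request:
apply_moves(increments=[{"rotation":[0,0,0],"linear":[1.5,0,0.7],"claw":-1},{"rotation":[0,0,0],"linear":[1.5,0,0.7],"claw":-1},{"rotation":[0,0,0],"linear":[1.5,0,0.7],"claw":-1}])

```text
time_s: 13.18
eef_pos: [0.5209, 0.352, 0.0836]
tool_rot: [179.4, 65.1, 162.5]
ft_force: [-3.7, 1.8, 6.0]
opening: 0.633
```

Request:
apply_moves(increments=[{"rotation":[0,0,0],"linear":[1.5,0,0.7],"claw":-1},{"rotation":[0,0,0],"linear":[1.5,0,0.7],"claw":-1},{"rotation":[0,0,0],"linear":[1.5,0,0.7],"claw":-1}])

```text
time_s: 13.55
eef_pos: [0.5217, 0.3519, 0.0837]
tool_rot: [179.3, 65.3, 162.4]
ft_force: [-3.1, 1.6, 7.0]
opening: 0.638
```

The rim is standing on the base: height has stopped dropping and the upward force is 6–7 N. Releasing.

Request:
apply_moves(increments=[{"rotation":[0,0,0],"linear":[0,0,0],"claw":-0.1},{"rotation":[0,0,0],"linear":[0,0,0],"claw":0.4},{"rotation":[0,0,0],"linear":[0,0,0],"claw":0.6},{"rotation":[0,0,0],"linear":[0,0,0],"claw":0.8},{"rotation":[0,0,0],"linear":[0,0,0],"claw":1},{"rotation":[0,0,0],"linear":[0,0,0],"claw":1},{"rotation":[0,0,0],"linear":[0,0,0],"claw":1}])

```text
time_s: 14.42
eef_pos: [0.5217, 0.3519, 0.0837]
tool_rot: [179.3, 65.3, 162.4]
ft_force: [-0.0, 0.4, -0.4]
opening: 0.998
```

```bash
cat > chk.py <<'E'
from h import *
import sys
go([.503,.357,.09],frame(163,-65)); ims=[]
for n in("top","scene"):
    im,d=capture(n); P=points(n,d)
    m=(abs(P[...,0]-.503)<.06)&(abs(P[...,1]-.357)<.06)&(P[...,2]>.108)&(P[...,2]<.13)&(im.min(-1)>75)
    q=P[m]; print(n,len(q),np.percentile(q,[2,50,98],axis=0).round(3).tolist())
    y,x=(90,50) if n=="top" else (60,300)
    ims.append(cv2.resize(im[y:y+160,x:x+160],(400,400)))
cv2.imwrite(f"pics/{sys.argv[1]}.png",np.hstack(ims))
E
python3 chk.py rel
```

```text
t 14.43 joints [-101.2   61.    39.2  118.1   67.9   34.3  -70.5] open 0.998 F [-0.   0.4 -0.4] 
tcp [0.5217 0.3519 0.0837] rpy [179.3  65.3 162.4] gp [0.5052 0.3569 0.0916]
rotation [0.002, 0.005, -0.005] linear [2.4, -0.6, -1.2] deg 0.4 mm 2.8
top 613 [[0.457, 0.32, 0.113], [0.509, 0.354, 0.118], [0.54, 0.411, 0.124]]
scene 427 [[0.454, 0.319, 0.109], [0.511, 0.349, 0.118], [0.543, 0.412, 0.124]]
```

View pics/rel.png

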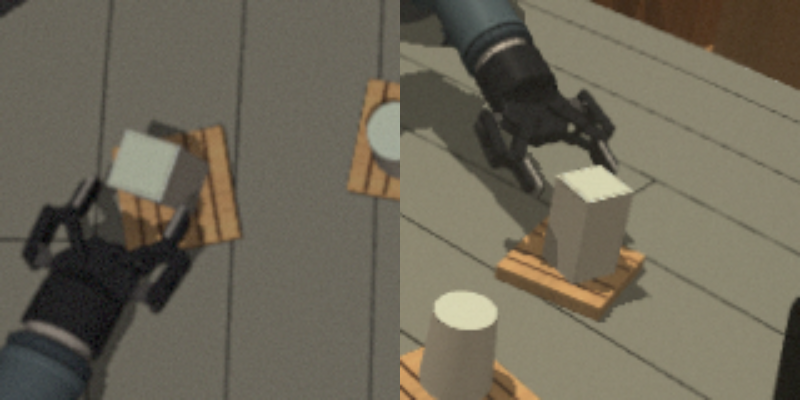

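The beaker stands on the base, top at 0.118, with the fingers open and clear on both sides. Now I back straight out along the tool axis.

Request:
apply_moves(increments=[{"rotation":[0,0,0],"linear":[0,0,-15],"claw":1},{"rotation":[0,0,0],"linear":[0,0,-35],"claw":1},{"rotation":[0,0,0],"linear":[0,0,-60],"claw":1},{"rotation":[0,0,0],"linear":[0,0,-85],"claw":1},{"rotation":[0,0,0],"linear":[0,0,-100],"claw":1},{"rotation":[0,0,0],"linear":[0,0,-100],"claw":1},{"rotation":[0,0,0],"linear":[0,0,-100],"claw":1}])

```text
time_s: 15.4
eef_pos: [0.4351, 0.3778, 0.1256]
tool_rot: [179.4, 65.3, 162.4]
ft_force: [0.3, -1.1, 0.1]
opening: 0.996
```

```bash
python3 chk.py fin
```

```text
t 15.4 joints [-108.6   52.8   35.1  119.6   58.3   44.6  -63.2] open 0.996 F [ 0.3 -1.1  0.1] 
tcp [0.4351 0.3778 0.1256] rpy [179.4  65.3 162.4] gp [0.4186 0.3828 0.1335]
rotation [0.001, 0.006, -0.005] linear [2.8, -0.2, 98.4] deg 0.4 mm 98.4
top 552 [[0.483, 0.325, 0.114], [0.512, 0.354, 0.118], [0.541, 0.384, 0.121]]
scene 370 [[0.482, 0.321, 0.109], [0.516, 0.348, 0.118], [0.544, 0.382, 0.121]]
```

View pics/fin.png

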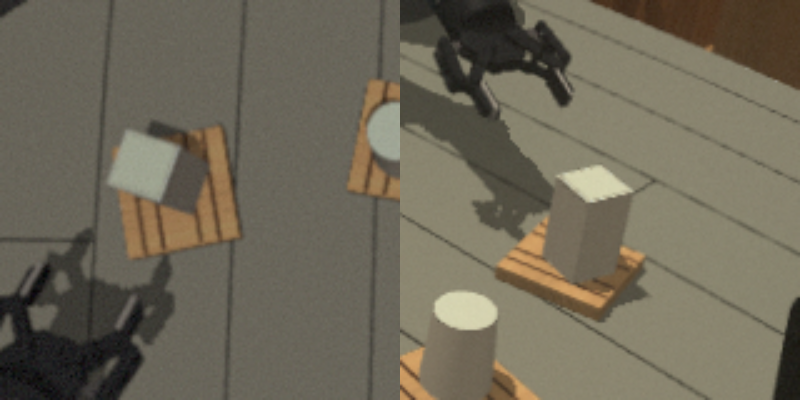

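```bash
python3 -c "
from h import *
o=bot.get_obs(); print(o['joint_velocities'].round(2))
a=cv2.imread('pics/top0.png'); im,d=capture('top'); X=points('top',d); X0=points('top',np.load('top0.npy'))
for n,c,z in(('tub',(.442,-.356),(.045,.07)),('cup',(.55,.119),(.085,.11))):
    for P in(X0,X):
        q=P[(abs(P[...,0]-c[0])<.07)&(abs(P[...,1]-c[1])<.07)&(P[...,2]>z[0])&(P[...,2]<z[1])]; print(n,len(q),np.median(q,0).round(4))
print(bot.hand_in())"
```

```text
[ 0.11  0.15 -0.18 -0.05 -0.07 -0.03  0.02]
tub 467 [ 0.4424 -0.3527  0.0564]
tub 471 [ 0.4424 -0.3524  0.0563]
cup 466 [0.5501 0.1182 0.0986]
cup 465 [0.55   0.1183 0.0985]
the job is handed in; nothing more can be done
None
```

The beaker is standing mouth down over the bare peg with its rim on the wooden base, and I handed the job in at about 15.5 s of the 54 s allowed. The hand-in reports no verdict, so what follows rests on my own checks.

- **How it went:** I gripped the white beaker near its closed end with the tool tilted 25° towards its mouth. I lifted it, carried it over the peg, pitched it 90° and lowered it until the upward force reached 6–7 N. Then I opened the fingers and backed away.
- **Final state:** The closed end is level at z = 0.118 m, which puts the rim on the base. The axis is about 10 mm from the dowel by the last measurement, against the 25 mm allowed. Nothing looked tilted in the last picture, and the gripper is clear with only noise-level force on it.
- **Other objects:** The tub and the cup measured within 0.5 mm of where they started.
- **Disagreement:** My earlier estimate had the axis about 2 mm from the dowel, but fingers in the measuring window biased it. I trust the 10 mm figure.
- **Change of plan:** I dropped the first planned grasp tilt of 45°, because the wrist would have come too close to the bottle.

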